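Close two core moulds on the vibrating table

ROBOT

A 6-joint arm with a two-finger parallel gripper is mounted at the origin on the work surface; the furniture and walls round the work are solid. World frame = base frame: x ahead of the robot, y to its left, z up, the work surface at z = 0. Lengths are in m, angles in rad, forces in N, time in s.
With the tool pointing down it reaches from about 0.375 to 0.975 m from the base axis. Payload 3.8 kg.
Tool frame: the origin (TCP) lies midway between the tips of the shut fingers; the grasp point (between the pads) lies 19 mm behind it; z points along the fingers, y is the line along which they close (so a half turn about z gives the same grasp; the last joint's range is limited). The gripper opens to 85 mm and grips with 20 to 120 N. Pads are 22 mm wide; open, the fingers measure 114 mm over their backs; the gripper's body (76 mm by 85 mm) begins 54 mm behind the grasp point. The pads swing forward as they close: fully open they stand 13 mm farther back than shut.
Start: joints at [-1.21, 0.264, 1.604, -0, 1.274, -0.037], TCP at [0.261, -0.622, 0.231] pointing down, gripper open.
Joint ranges: [-2.63, 2.63], [-0.94, 2.18], [0.31, 2.57], [-1.31, 4.45], [0, 2.66], [-2.55, 2.55]. Speed limits (rad/s): [2.57, 2.57, 3.14, 3.14, 3.14, 3.14].

INTERFACE

Orientations are given as a rotation vector (axis times angle).
In Python, from workcell import bot, cams gives the robot as it stands.
- The arm moves only by the tool play_rows, never from a script. Its argument "rows" is a list of rows, each a list of 2 entries, a list of its own where there are three numbers: the shift along the tool's x, y, z scaled (see below), then the turn, a rotation vector about the tool's x, y, z scaled (see below). A call has 1 to 20 rows; each row is the pose to reach, as a shift and turn from the pose commanded when the call began, along the tool's axes at that moment; what a row does not reach only later rows make up. The controller multiplies each number of a shift by 250 mm and each number of a turn by 45 degrees. A row lasts 1/12 s, in which the tool goes at most 41.7 mm and 7.16 degrees, less where a joint would pass 70% of its speed; a pose out of reach is approached as far as the arm can. A call with a number of a shift or a turn outside -1 to 1 is refused whole. A call with a gripper value outside its range is refused whole. "claw" is the opening, from -1 (shut) to 1 (fully open), set as the call begins (left out, the last holds). The fingers move at their own pace and stop on an object; "newtons" is the grip in N (left out, the last holds). Time passes only in rows, so rows that repeat a pose let the fingers close. It gives the time, the measured TCP pose, the force, the opening and the grip force at its end, in the units of the state.
- bot.read_state(): the state, without advancing time (a new reading comes with each control period).
- cams.read_camera(name): name is "scene" or "top" or "wrist"; returns a dict with "image" (480x640x3 uint8, red, green, blue), "K" (3x3 intrinsics, pixels), "T" (4x4, takes a point from camera to world coordinates); the wrist camera has in their place "mount" (4x4, takes a point from camera to tool coordinates, whose origin is the TCP and whose axes are the flange's). Camera axes: x right, y down, z forward; pixel columns grow to the right and rows downward; lengths in m; the calibration is good to about 2 mm. A picture is of the moment at which its call begins: read the wrist's pose just before it. There is no depth.
- bot.finish_job(): hands the job in; it is judged then, once.
The state is a dict: "time": time; "q": joint angles; "joint_vel": joint speeds; "joint_torque": joint torques, N m; "tool_pos": TCP position; "tcp_rot": TCP orientation; "wrist_force": force on the tool from outside, world axes, zero at the start; "torque": the same for the moment, N m; "width": opening from 0.0 (shut) to 1.0 (fully open); "grip_force": force on a finger pad.
Only numpy, scipy, OpenCV 4.12 (cv2) and the standard library are available. Lean on these libraries where they do the work, as an engineer would, in place of code of your own. Each camera call takes 0.05 s, during which the arm holds its last target. There are 200 camera calls.

TASK

Close the two plaster moulds on the sprung vibrating table so that they are ready to be poured: stand the round core in the pocket of the round base and the long core in the pocket of the long base, then lower the matching hollow jacket over each core until it sits fully down inside the rim of its base. The table sinks on its springs as it is loaded, so set the parts down gently and never push it down onto its stops; leave the two other plaster castings where they stand.

Things in the scene. Friction and masses are not known exactly. Their poses are not given: they have to be found in the camera images.
- base_round: base of the round mould, loose on the vibrating table: white plaster disc, 94 mm diameter, 34 mm high, 0.55 kg. Origin: centre of underside, z up. Inside its rim (top at 34 mm, 8 mm high, 72 mm inside diameter) is a flat seat 26 mm above the origin for the round jacket; in the middle of the seat a round pocket for the round core, 38 mm diameter, floor 14 mm above the origin
- base_long: base of the long mould, loose beside the round one on the table (either side, 12 cm between centres): white plaster block, 86 (x) by 114 (y) by 34 mm high, 0.62 kg. Origin: centre of underside, z up. Rim top at 34 mm, 72 (x) by 98 (y) mm inside; seat 26 mm above the origin; in it a pocket 32 (x) by 66 (y) mm, floor at 14 mm. Core and jacket fit either way round (half a turn)
- core_round: light-wood round plug standing on the bench: 52 mm high, foot 30 mm diameter and 12 mm high, straight and 26 mm diameter above, top edge rounded. About 0.13 kg. Origin: centre of underside, z up. In its pocket: 4 mm play all round, its top 40 mm above the seat. Keep fingertips at least 24 mm above its origin to clear the base's rim
- core_long: light-wood upright block standing on the bench: 52 mm high, foot 24 (x) by 58 (y) mm and 13 mm high, 21 (x) by 54 (y) mm above. About 0.16 kg. Origin: centre of underside, z up. Its y goes along the y of the long base. In its pocket: 4 mm play all round, its top 40 mm above the seat. Keep fingertips at least 24 mm above its origin to clear the base's rim
- jacket_round: round jacket on the bench, open side down: white plaster bell, 62 mm outside diameter, 58 mm high, hollow below (46 mm inside diameter, 46 mm high), one 18 mm pouring hole in its top. About 0.28 kg. Origin: centre of underside, z up. 5 mm play all round inside its base's rim. Keep fingertips at least 12 mm above its origin to clear the rim
- jacket_long: long jacket on the bench, open side down: white plaster box, 62 (x) by 88 (y) mm, 58 mm high, hollow below (46 by 72 mm, 46 mm high), with a 17 mm pouring hole and a 9 mm vent in its top. About 0.36 kg. Origin: centre of underside, z up. Its y goes along the y of the long base; 5 mm play all round inside the rim. Keep fingertips at least 12 mm above its origin
- table_top (a joint): how far the sprung table top has sunk, m: 0 at the start (its black rubber mat, on which the bases stand, is then 84 mm above the bench); sinks straight down about 1 mm per newton added, some 7 to 11 mm under both cores and jackets; 0.022 is the stop. The table is a grey steel box with springs under a steel tray of 142 by 256 mm, rim 6 mm above the mat
- cast_piece_1: bystander: small solid plaster casting, oblong block 52 x 72 x 34 mm with a little round bump on top and no holes. Leave it alone
- cast_piece_3: bystander: larger solid plaster casting, oblong block 68 x 92 x 44 mm with a little round bump on top and no holes. Leave it alone

How it is judged:
By the outcome, as a careful person would: the job done as asked, in the order asked, and still so for the second after the job is handed in, with the robot touching nothing.
It also fails if it takes over 109 s, if anything falls off the work surface, if the arm or the gripper's body presses on something with over 40 N, if the wrist force passes 120 N, or if a joint passes its speed limit or range.

## Working session

There is one attempt and no reset: what is moved stays moved. The work goes in short steps, Python scripts to look and compute and a tool call to move; the robot and the scene stay as the last step left them, time stands still between calls to the robot, and variables do not carry over. Pictures are saved under pics/ and viewed, at most 14 in all, crops included, and the job is handed in when it is done.

Besides the shell and the picture viewer there is one more tool, called after ">>>" as a command line: name --argument value ..., lists and objects as JSON in quotes. play_rows: Moves the arm, as the interface text tells. Its arguments: {"type":"object","properties":{"rows":{"type":"array","items":{"type":"array"}},"claw":{"type":"number"},"newtons":{"type":"number"}},"required":["rows"]}

```bash
ls; mkdir -p pics
python3 - <<'E'
from workcell import bot,cams
import cv2,numpy as np
s=bot.read_state(); print(s)
for n in("scene","top"):
    c=cams.read_camera(n); cv2.imwrite(f'pics/{n}0.png',c['image'][:,:,::-1]); print(n,c['K'].tolist(),np.round(c['T'],4).tolist())
    np.savez(f'{n}.npz',**c)
c=cams.read_camera('wrist'); print(c['K'].tolist(),c['mount'].tolist())
E
```

```text
pics
{'time': 0.0, 'q': array([-1.20990541e+00,  2.64756637e-01,  1.60539478e+00, -2.98909906e-06,
        1.27369919e+00, -3.68942194e-02]), 'joint_vel': array([ 0.00079456,  0.00088297,  0.00085258,  0.00046678,  0.00166289,
       -0.00088915]), 'joint_torque': array([ 1.37624596e-03, -5.15111053e+01, -3.67316437e+01,  3.26907812e-04,
        1.29120424e-02,  6.56928677e-06]), 'tool_pos': array([ 0.2612187 , -0.62160226,  0.22994846]), 'tcp_rot': array([-3.07747493e+00, -6.20289113e-01,  5.76083904e-04]), 'wrist_force': array([0.4227562 , 0.83796033, 0.36968413]), 'torque': array([-0.04259791, -0.09283583, -0.0504671 ]), 'grip_force': 0.0, 'width': 1.0032762016903494}
scene [[589.0171711240026, 0.0, 323.39067438085857], [0.0, 589.0171711240026, 235.70396665894853], [0.0, 0.0, 1.0]] [[-0.6707, -0.5507, 0.4968, 0.0581], [-0.7417, 0.4994, -0.4477, 0.5972], [-0.0016, -0.6688, -0.7435, 0.7577], [0.0, 0.0, 0.0, 1.0]]
top [[596.9189496149272, 0.0, 323.6202993086639], [0.0, 596.9189496149272, 231.99373153420527], [0.0, 0.0, 1.0]] [[-0.0105, -0.9918, 0.1277, 0.3613], [-0.9999, 0.0121, 0.012, 0.1897], [-0.0134, -0.1276, -0.9917, 1.0276], [0.0, 0.0, 0.0, 1.0]]
[[398.6535519553585, 0.0, 314.80170808980284], [0.0, 398.6535519553585, 240.15128818506318], [0.0, 0.0, 1.0]] [[0.00038740489125366906, -0.9574947077012226, -0.2884505757345577, 0.07495313878992016], [0.9999999117004765, 0.00041790911976288, -4.417017852913859e-05, -0.00032030584352515934], [0.00016283883838012054, -0.2884505331527665, 0.9574947850549346, -0.1414178217721849], [0.0, 0.0, 0.0, 1.0]]
```

View pics/scene0.png

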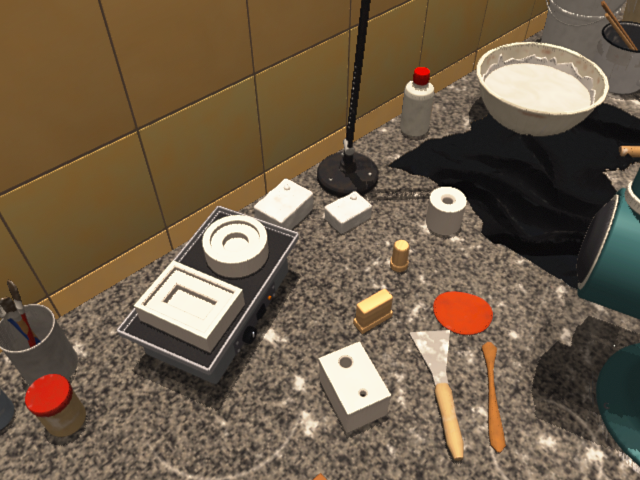

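View pics/top0.png

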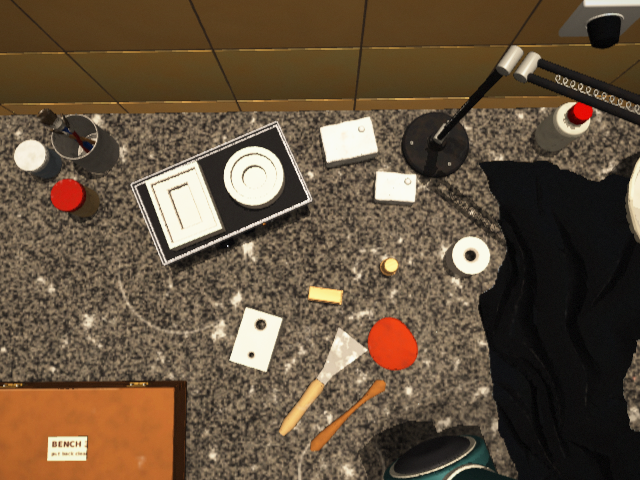

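```bash
cat > h.py <<'E'
import numpy as np,cv2
from scipy.spatial.transform import Rotation as R
def ray(px,K,T,z):
    px=np.asarray(px,float).reshape(-1,2)
    d=np.c_[(px-[K[0,2],K[1,2]])/[K[0,0],K[1,1]],np.ones(len(px))]@T[:3,:3].T
    o=T[:3,3]; return o+d*((z-o[2])/d[:,2])[:,None]
def proj(P,K,T):
    c=(np.asarray(P).reshape(-1,3)-T[:3,3])@T[:3,:3]; u=c@K.T; return u[:,:2]/u[:,2:]
def rect(xy):
    (c,(w,h),a)=cv2.minAreaRect((np.asarray(xy)[:,:2]*1000).astype(np.float32))
    if w>h: w,h,a=h,w,a-90     # h long side; long side direction angle = a+90
    return np.round(c,1),round(w,1),round(h,1),round((a+90+90)%180-90,1)
E
python3 - <<'E'
from h import *
c=np.load('top.npz'); I=c['image']; K,T=c['K'],c['T']
hsv=cv2.cvtColor(I,cv2.COLOR_RGB2HSV)
rois={'jl':(225,300,65,80,.058),'jr':(445,230,55,55,.058),'cl':(300,280,50,32,.052),'cr':(375,252,30,30,.052),'bl':(135,155,100,100,.118),'br':(215,138,80,80,.118)}
for n,(x,y,w,h,z) in rois.items():
    H=hsv[y:y+h,x:x+w]; print(n)
    for th in (150,180,200,215,230,245):
        m=(H[...,2]>th)&((H[...,1]>90)if n[0]=='c' else (H[...,1]<60)); m=m.astype(np.uint8)
        cs,_=cv2.findContours(m,cv2.RETR_EXTERNAL,cv2.CHAIN_APPROX_NONE)
        if not cs: continue
        k=max(cs,key=cv2.contourArea)[:,0]+[x,y]
        if len(k)<6: continue
        P=ray(k,K,T,z); e=cv2.fitEllipse((P[:,:2]*1000).astype(np.float32))
        print(th,rect(P),'ell',np.round(e[0],1),np.round(e[1],1))
S=[cv2.resize(I[y:y+h,x:x+w],(266,266),interpolation=cv2.INTER_CUBIC) for x,y,w,h,_ in rois.values()]
cv2.imwrite('pics/crops.png',np.vstack([np.hstack(S[:3]),np.hstack(S[3:])])[:,:,::-1])
E
```

```text
jl
150 (array([314.7, 312.1]), 63.1, 89.5, -17.2) ell [314.6 312.3] [ 71. 107.]
180 (array([314.8, 312.4]), 62.5, 89.5, -17.2) ell [314.7 312.3] [ 70.5 106.2]
200 (array([314.6, 312.5]), 62.5, 89.0, -17.2) ell [314.8 312.4] [ 70.3 105.2]
215 (array([314.8, 312.5]), 62.0, 88.3, -17.2) ell [314.6 312.4] [ 69.6 105.1]
230 (array([314.7, 312.4]), 61.5, 87.8, -17.1) ell [314.8 312.2] [ 69.4 104.2]
245 (array([314.7, 312.1]), 60.7, 86.4, -17.2) ell [314.9 312.2] [ 68.4 102.6]
jr
150 (array([446.1, -37.2]), 60.0, 60.6, -46.5) ell [445.7 -37.1] [59.8 60.5]
180 (array([446.1, -37.2]), 60.0, 60.6, -46.5) ell [445.7 -37.1] [59.7 60.4]
200 (array([446.1, -37.2]), 60.0, 60.6, -46.5) ell [445.7 -37.1] [59.6 60.1]
215 (array([445.7, -36.8]), 59.5, 60.0, 43.4) ell [445.8 -37. ] [59.4 59.9]
230 (array([445.7, -36.8]), 58.7, 60.1, 89.3) ell [445.8 -37.1] [58.8 59.1]
245 (array([446.1, -37.2]), 57.7, 58.3, -46.5) ell [445.7 -37. ] [57.2 58. ]
cl
150 (array([384.5, 200.2]), 23.2, 55.5, 80.3) ell [384.7 200. ] [23.5 70.2]
180 (array([384.7, 200.2]), 22.9, 55.6, 79.9) ell [384.7 199.6] [22.8 69.5]
200 (ar
[... 996 characters left out ...]
4]
215 (array([525.3, 419. ]), 85.8, 116.2, 21.3) ell [524.7 418.7] [ 98.2 137.1]
230 (array([525.1, 418.8]), 85.2, 114.9, 21.3) ell [525.  418.6] [ 97.5 135.7]
245 (array([525.1, 419. ]), 84.7, 113.3, 21.3) ell [524.7 418.8] [ 96.9 133.5]
br
150 (array([568.9, 309. ]), 92.1, 93.9, 0.6) ell [569.1 309.5] [92.1 92.6]
180 (array([568.8, 309. ]), 92.2, 92.8, -44.5) ell [568.9 309.6] [91.5 92.3]
200 (array([569.2, 309.4]), 91.1, 92.8, -44.9) ell [569.  309.7] [91.4 92.1]
215 (array([569.5, 309.9]), 90.6, 92.3, -0.1) ell [568.9 309.6] [91.3 91.8]
230 (array([568.8, 309.9]), 90.6, 90.8, -0.1) ell [568.9 309.7] [90.6 91.3]
245 (array([569.2, 309.4]), 88.9, 90.6, -44.9) ell [568.9 309.7] [88.8 90.6]
```

View pics/crops.png

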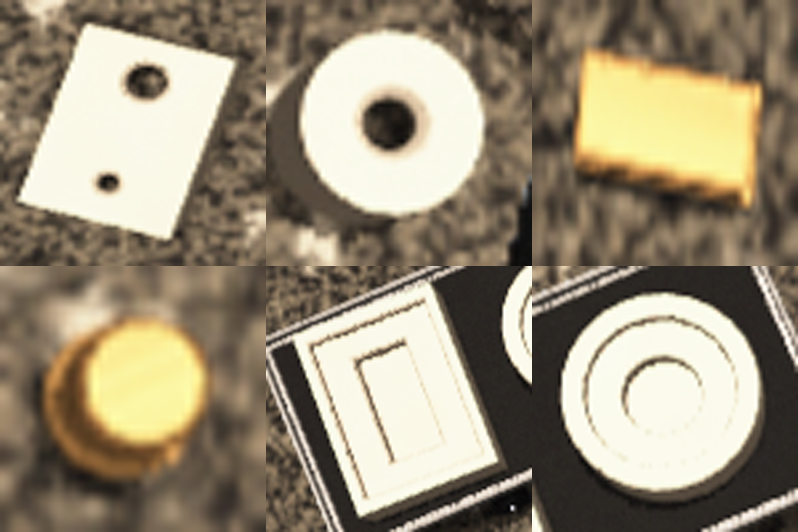

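```bash
cat > go.py <<'E'
# usage: go.py x y z yawY(deg) in mm: prints scaled shift/turn from present pose
import sys; from h import *; from workcell import bot
s=bot.read_state(); M=R.from_rotvec(s['tcp_rot']); A=M.as_matrix(); p=s['tool_pos']
x,y,z,a=map(float,sys.argv[1:5]); a=np.radians(a)
yv=np.array([np.cos(a),np.sin(a),0]); zv=np.array([0,0,-1.]); G=np.c_[np.cross(yv,zv),yv,zv]
d=A.T@(np.array([x,y,z])/1000-p); t=R.from_matrix(A.T@G).as_rotvec(degrees=True)
print('t',round(float(s['time']),2),'p',np.round(p*1000,1),'yawY',round(np.degrees(np.arctan2(A[1,1],A[0,1])),1),'q',np.round(np.degrees(s['q']),0),'F',np.round(s['wrist_force'],1),'w',round(float(s['width'])*85,1),'g',s['grip_force'])
print('shift/.25',np.round(d/.25,3),'turn/45',np.round(t/45,3))
E
python3 go.py 432 92.5 330 21.3
```

```text
t 0.15 p [ 261.3 -621.7  230.2] yawY -67.2 q [-69.  15.  92.   0.  73.  -2.] F [-0.3  0.5  0.2] w 85.1 g 0.0
shift/.25 [ 1.736 -2.37  -0.395] turn/45 [-0.002 -0.002 -1.967]
```

>>> play_rows --rows '[[[0.58,-0.79,-0.136],[0,0,0]],[[0.58,-0.79,-0.136],[0,0,0]],[[0.58,-0.79,-0.136],[0,0,0]],[[0.58,-0.79,-0.136],[0,0,0]],[[0.58,-0.79,-0.136],[0,0,0]],[[0.58,-0.79,-0.136],[0,0,0]],[[0.58,-0.79,-0.136],[0,0,0]]]' --claw 1

```text
time: 0.73
tool_pos: [0.3198, -0.3786, 0.2662]
tcp_rot: [-3.077, -0.626, -0.003]
wrist_force: [0.6, 0.6, -0.2]
width: 1.002
grip_force: 0.0
```

```bash
python3 go.py 432 92.5 330 21.3
```

```text
t 0.73 p [ 319.8 -378.6  266.2] yawY -67.0 q [-53.  -6. 111.   0.  75.  14.] F [ 0.6  0.6 -0.2] w 85.1 g 0.0
shift/.25 [ 1.15 -1.56 -0.25] turn/45 [ 1.000e-03 -4.000e-03 -1.962e+00]
```

>>> play_rows --rows '[[[0.58,-0.78,-0.125],[0,0,-0.98]],[[0.58,-0.78,-0.125],[0,0,-0.98]],[[0.58,-0.78,-0.125],[0,0,-0.98]],[[0.58,-0.78,-0.125],[0,0,-0.98]],[[0.58,-0.78,-0.125],[0,0,-0.98]],[[0.58,-0.78,-0.125],[0,0,-0.98]],[[0.58,-0.78,-0.125],[0,0,-0.98]]]'

```text
time: 1.32
tool_pos: [0.3783, -0.1431, 0.2976]
tcp_rot: [-2.611, -1.746, -0.006]
wrist_force: [-0.5, 0.3, 0.4]
width: 0.999
grip_force: 0.0
```

>>> play_rows --rows '[[[0.95,-0.16,-0.125],[0,0,-0.98]],[[0.95,-0.16,-0.125],[0,0,-0.98]],[[0.95,-0.16,-0.125],[0,0,-0.98]],[[0.95,-0.16,-0.125],[0,0,-0.98]],[[0.95,-0.16,-0.125],[0,0,-0.98]],[[0.95,-0.16,-0.125],[0,0,-0.98]],[[0.95,-0.16,-0.125],[0,0,-0.98]],[[0.95,-0.16,-0.125],[0,0,-0.98]],[[0.95,-0.16,-0.125],[0,0,-0.98]]]'

```text
time: 2.07
tool_pos: [0.4331, 0.0853, 0.3272]
tcp_rot: [-1.781, -2.588, 0.002]
wrist_force: [0.6, -0.1, -1.0]
width: 1.002
grip_force: 0.0
```

```bash
python3 go.py 432 92.5 55 21.3
cat > wr.py <<'E'
import sys; from h import *; from workcell import bot,cams
def shot(name):
    s=bot.read_state(); c=cams.read_camera('wrist')
    B=np.eye(4); B[:3,:3]=R.from_rotvec(s['tcp_rot']).as_matrix(); B[:3,3]=s['tool_pos']
    T=B@c['mount']; np.savez(name+'.npz',image=c['image'],K=c['K'],T=T)
    cv2.imwrite('pics/'+name+'.png',c['image'][:,:,::-1]); return c['image'],c['K'],T
if __name__=='__main__': shot(sys.argv[1])
E
python3 wr.py w1
```

```text
t 2.07 p [433.1  85.3 327.2] yawY 20.9 q [  8. -14. 111.  -0.  83. -13.] F [ 0.6 -0.1 -1. ] w 85.2 g 0.0
shift/.25 [0.029 0.008 1.089] turn/45 [-0.002  0.001 -0.009]
```

View pics/w1.png

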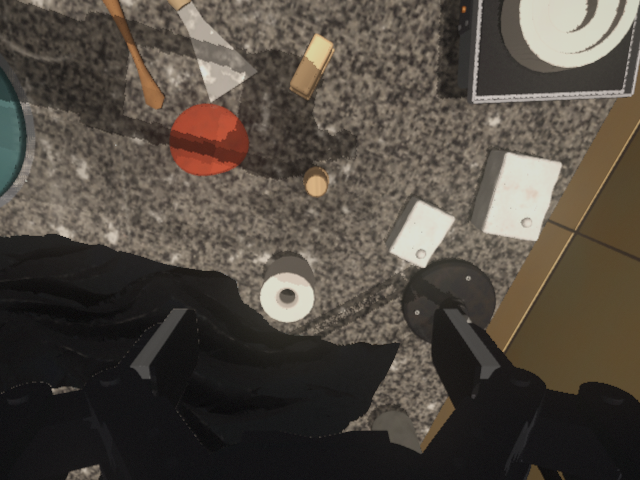

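Run:
```python
from h import *
c=np.load('w1.npz'); I,K,T=c['image'],c['K'],c['T']
hsv=cv2.cvtColor(I,cv2.COLOR_RGB2HSV)
print('expected px', proj([[.432,.0925,.052],[.4457,-.037,.058],[.3847,.2002,.052]],K,T).round(1).tolist())
for n,(x,y,w,h,z) in {'jr':(255,250,65,80,.058),'cr':(300,160,35,40,.052),'cl':(285,25,55,80,.052)}.items():
    H=hsv[y:y+h,x:x+w]; print(n)
    for th in (100,120,140,160,180,200,220):
        m=((H[...,2]>th)&((H[...,1]>70)if n[0]=='c' else (H[...,1]<60))).astype(np.uint8)
        cs,_=cv2.findContours(m,cv2.RETR_EXTERNAL,cv2.CHAIN_APPROX_NONE)
        k=max(cs,key=cv2.contourArea)[:,0]+[x,y]
        if len(k)<6: continue
        P=ray(k,K,T,z); e=cv2.fitEllipse((P[:,:2]*1000).astype(np.float32))
        print(th,rect(P),'ell',np.round(e[0],1),np.round(e[1],1))
```

```text
expected px [[315.1, 186.4], [285.4, 298.6], [309.3, 64.9]]
jr
100 (array([443.7, -27.5]), 72.6, 95.9, -68.9) ell [447.3 -29.1] [70.1 95.5]
120 (array([447.8, -37.5]), 66.5, 72.3, 21.0) ell [447.3 -35.9] [63.5 72.9]
140 (array([446.7, -35.3]), 61.4, 61.5, 31.3) ell [445.3 -35.4] [60.7 64.9]
160 (array([446.6, -35.9]), 59.8, 60.2, -69.1) ell [446.6 -35.4] [59.9 60.1]
180 (array([446.4, -35.3]), 58.9, 59.8, 21.0) ell [446.4 -35.4] [59.1 59.7]
200 (array([446.4, -35.7]), 58.8, 59.2, -26.4) ell [446.6 -35.5] [58.1 58.9]Traceback (most recent call last):
  File "<stdin>", line 10, in <module>
ValueError: max() iterable argument is empty
```

>>> play_rows --rows '[[[0.028,0.008,0.4],[0,0,-0.009]],[[0.028,0.008,0.4],[0,0,-0.009]],[[0.028,0.008,0.8],[0,0,-0.009]],[[0.028,0.008,0.8],[0,0,-0.009]],[[0.028,0.008,0.8],[0,0,-0.009]],[[0.028,0.008,0.8],[0,0,-0.009]],[[0.028,0.008,0.8],[0,0,-0.009]],[[0.028,0.008,0.8],[0,0,-0.009]],[[0.028,0.008,0.8],[0,0,-0.009]]]'

```text
time: 2.87
tool_pos: [0.4352, 0.093, 0.1309]
tcp_rot: [1.77, 2.59, 0.006]
wrist_force: [0.2, -0.1, -0.2]
width: 1.0
grip_force: 0.0
```

```bash
python3 go.py 432 93 28 21.3
python3 - <<'E'
from wr import *
I,K,T=shot('w2')
print(proj([[.432,.0925,.052]],K,T))
H=cv2.cvtColor(I,cv2.COLOR_RGB2HSV); V=H[...,2]
m=((H[...,0]>8)&(H[...,0]<28)&(H[...,1]>70)&(V>110)).astype(np.uint8); m[:, :250]=0;m[:,400:]=0
n,l,s,c=cv2.connectedComponentsWithStats(m)
for i in range(1,n):
    if s[i,4]>150: print(s[i],c[i],ray(c[i],K,T,.052)*1000)
E
```

```text
t 2.87 p [435.2  93.  130.9] yawY 21.3 q [  9.  -5. 125.  -0.  60. -12.] F [ 0.2 -0.1 -0.2] w 85.0 g 0.0
shift/.25 [ 0.005 -0.014  0.412] turn/45 [0.007 0.002 0.   ]
[[306.06767927 251.20380884]]
[ 258    0   84   96 3927] [296.99312452  46.09065444] [[388.84220439 192.3602827   52.        ]]
[ 288  208   42   61 1887] [307.24165342 238.67938527] [[429.90777279  99.8505724   52.        ]]
```

View pics/w2.png

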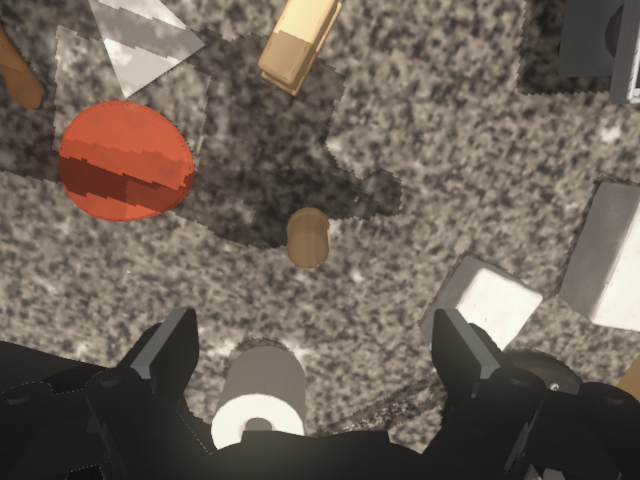

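>>> play_rows --rows '[[[0.005,-0.012,0.15],[0,0,0]],[[0.005,-0.012,0.3],[0,0,0]],[[0.005,-0.012,0.36],[0,0,0]],[[0.005,-0.012,0.41],[0,0,0]],[[0.005,-0.012,0.41],[0,0,0]],[[0.005,-0.012,0.41],[0,0,0]],[[0.005,-0.012,0.41],[0,0,0]]]'

```text
time: 3.5
tool_pos: [0.4314, 0.0937, 0.0273]
tcp_rot: [1.769, 2.593, 0.004]
wrist_force: [0.3, 0.2, -0.9]
width: 0.996
grip_force: 0.0
```

>>> play_rows --rows '[[[0,0,0],[0,0,0]],[[0,0,0],[0,0,0]],[[0,0,0],[0,0,0]],[[0,0,0],[0,0,0]],[[0,0,0],[0,0,0]],[[0,0,0],[0,0,0]],[[0,0,0],[0,0,0]],[[0,0,0],[0,0,0]],[[0,0,0],[0,0,0]],[[0,0,0],[0,0,0]]]' --claw -1 --newtons 30

```text
time: 4.33
tool_pos: [0.4296, 0.0934, 0.0257]
tcp_rot: [1.77, 2.595, 0.0]
wrist_force: [0.1, 0.6, 5.1]
width: 0.282
grip_force: 32.7
```

```bash
python3 go.py 432 93 28 21.3
```

```text
t 4.33 p [429.6  93.4  25.7] yawY 21.4 q [  9.   3. 130.  -0.  47. -12.] F [0.1 0.6 5.1] w 24.0 g 32.68777188587137
shift/.25 [-0.005  0.008 -0.009] turn/45 [0.001 0.    0.002]
```

>>> play_rows --rows '[[[0,0,-0.1],[0,0,0]],[[0,0,-0.25],[0,0,0]],[[0,0,-0.4],[0,0,0]],[[0,0,-0.55],[0,0,0]],[[0.1,0.2,-0.7],[0,0,0]],[[0.2,0.3,-0.85],[0,0,0]],[[0.3,0.4,-0.95],[0,0,0]],[[0.4,0.55,-0.98],[0,0,0]],[[0.5,0.7,-0.98],[0,0,0]],[[0.6,0.82,-0.98],[0,0,0]],[[0.6,0.82,-0.98],[0,0,0]],[[0.6,0.82,-0.98],[0,0,0]]]'

```text
time: 5.33
tool_pos: [0.5679, 0.3133, 0.2688]
tcp_rot: [-1.766, -2.597, -0.004]
wrist_force: [1.2, -0.9, -1.4]
width: 0.285
grip_force: 32.0
```

```bash
python3 go.py 569 309.6 160 21.3; python3 wr.py w3
```

```text
t 5.33 p [567.9 313.3 268.8] yawY 21.6 q [27. 11. 93.  0. 76.  5.] F [ 1.2 -0.9 -1.4] w 24.2 g 32.04902315585059
shift/.25 [-0.016 -0.002  0.435] turn/45 [ 0.002 -0.003  0.006]
```

View pics/w3.png

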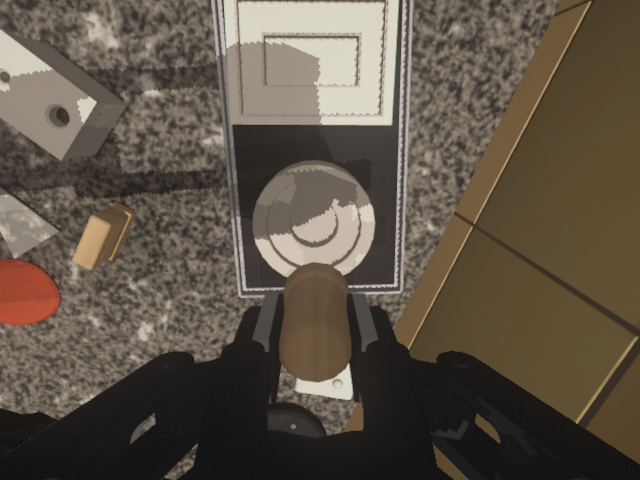

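Run:
```python
from h import *
c=np.load('w3.npz'); I,K,T=c['image'].copy(),c['K'],c['T']
t=np.linspace(0,2*np.pi,200)
def poly(P,col): cv2.polylines(I,[np.round(proj(P,K,T)).astype(int)],True,col,1)
C=np.array([.569,.3096])
for r,z in((.047,.118),(.036,.118),(.019,.110)): poly(np.c_[C[0]+r*np.cos(t),C[1]+r*np.sin(t),z+0*t],(255,0,0))
L=np.array([.525,.4189]);a=np.radians(21.3);Y=np.array([np.cos(a),np.sin(a)]);X=np.array([Y[1],-Y[0]])
for w,h,z in((.043,.057,.118),(.036,.049,.118),(.016,.033,.110)): poly(np.array([[*(L+sx*w*X+sy*h*Y),z] for sx,sy in((1,1),(1,-1),(-1,-1),(-1,1))]),(255,0,0))
cv2.imwrite('pics/w3o.png',cv2.resize(I[0:300,200:430],None,fx=2,fy=2,interpolation=cv2.INTER_NEAREST)[:,:,::-1])
```

```text
(no output)
```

View pics/w3o.png

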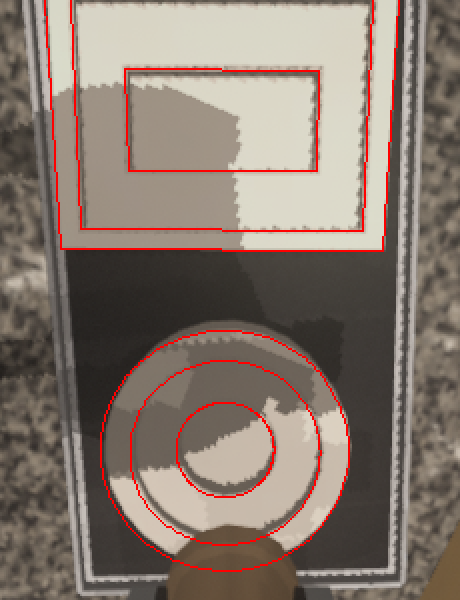

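>>> play_rows --rows '[[[-0.009,-0.001,0.15],[0,0,0]],[[-0.009,-0.001,0.3],[0,0,0]],[[-0.009,-0.001,0.4],[0,0,0]],[[-0.009,-0.001,0.48],[0,0,0]],[[-0.009,-0.001,0.52],[0,0,0]],[[-0.009,-0.001,0.54],[0,0,0]],[[-0.009,-0.001,0.54],[0,0,0]],[[-0.009,-0.001,0.54],[0,0,0]]]'

```text
time: 6.05
tool_pos: [0.5667, 0.3056, 0.1365]
tcp_rot: [1.77, 2.594, 0.002]
wrist_force: [-0.1, -0.7, -1.1]
width: 0.292
grip_force: 32.0
```

```bash
python3 go.py 568.4 311.2 123.5 21.3; python3 wr.py w4
```

```text
t 6.05 p [566.7 305.6 136.5] yawY 21.4 q [ 26.  16. 101.  -0.  63.   5.] F [-0.1 -0.7 -1.1] w 24.8 g 32.01425090257544
shift/.25 [0.018 0.014 0.052] turn/45 [ 0.002 -0.     0.002]
```

View pics/w4.png

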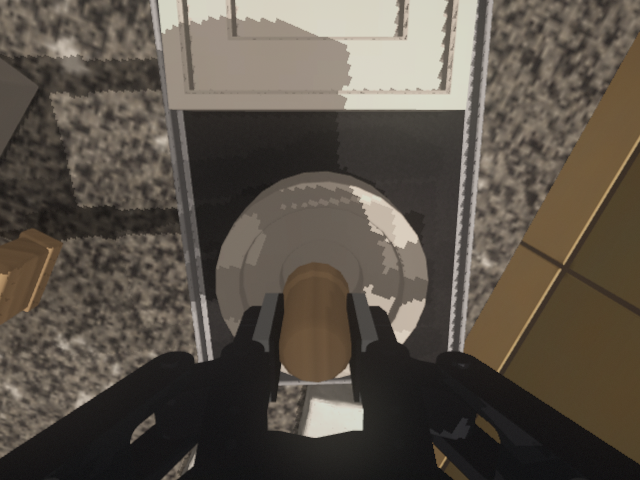

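>>> play_rows --rows '[[[0.018,0.014,0],[0,0,0]],[[0.018,0.014,0],[0,0,0]],[[0.018,0.014,0],[0,0,0]],[[0.018,0.014,0],[0,0,0]],[[0.018,0.014,0],[0,0,0]],[[0.018,0.014,0],[0,0,0]]]'

```text
time: 6.6
tool_pos: [0.5676, 0.3111, 0.1353]
tcp_rot: [1.77, 2.595, -0.0]
wrist_force: [-0.4, -0.3, -2.2]
width: 0.285
grip_force: 32.0
```

```bash
python3 go.py 568.4 311.2 123.5 21.3
python3 - <<'E'
from wr import *
I,K,T=shot('w5'); 
t=np.linspace(0,2*np.pi,200)
def poly(P,col): cv2.polylines(I,[np.round(proj(P,K,T)).astype(int)],True,col,1)
C=np.array([.569,.3096])
for r,z in((.047,.118),(.036,.118),(.019,.110)): poly(np.c_[C[0]+r*np.cos(t),C[1]+r*np.sin(t),z+0*t],(255,0,0))
P=T[:3,3]; from workcell import bot
s=bot.read_state(); A=R.from_rotvec(s['tcp_rot']).as_matrix(); c=s['tool_pos']-.0017*A[:,0]; b=c[2]-.0257
for r,z in((.015,b),(.013,b+.052)): poly(np.c_[c[0]+r*np.cos(t),c[1]+r*np.sin(t),z+0*t],(0,0,255))
cv2.imwrite('pics/w5o.png',cv2.resize(I[150:430,180:460],None,fx=2,fy=2,interpolation=cv2.INTER_NEAREST)[:,:,::-1])
E
python3 go.py 568.4 311.2 123.5 21.3
```

```text
t 6.6 p [567.6 311.1 135.3] yawY 21.4 q [ 27.  16. 101.  -0.  63.   5.] F [-0.4 -0.3 -2.2] w 24.2 g 32.01959563437413
shift/.25 [-0.001  0.003  0.047] turn/45 [-0.     0.     0.002]
t 6.65 p [567.6 311.  135.2] yawY 21.4 q [ 27.  16. 101.  -0.  63.   5.] F [-0.3 -0.3 -1.5] w 24.7 g 32.01967008946667
shift/.25 [-0.001  0.003  0.047] turn/45 [-0.     0.     0.002]
```

View pics/w5o.png

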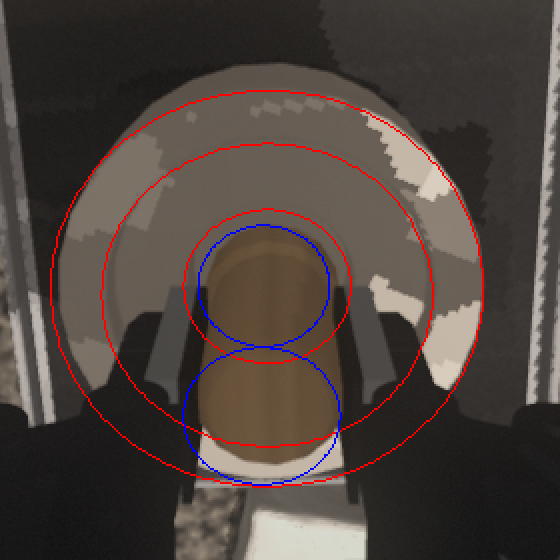

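>>> play_rows --rows '[[[0,0.003,0.012],[0,0,0]],[[0,0.003,0.022],[0,0,0]],[[0,0.003,0.03],[0,0,0]],[[0,0.003,0.038],[0,0,0]],[[0,0.003,0.044],[0,0,0]],[[0,0.003,0.048],[0,0,0]],[[0,0.003,0.05],[0,0,0]],[[0,0.003,0.052],[0,0,0]],[[0,0.003,0.052],[0,0,0]],[[0,0.003,0.052],[0,0,0]],[[0,0.003,0.052],[0,0,0]]]'

```text
time: 7.57
tool_pos: [0.5684, 0.3114, 0.1225]
tcp_rot: [1.77, 2.595, 0.0]
wrist_force: [-1.0, -0.3, 1.1]
width: 0.293
grip_force: 32.2
```

```bash
python3 go.py 568.4 311.2 123.5 21.3
```

```text
t 7.57 p [568.4 311.4 122.5] yawY 21.4 q [ 27.  17. 101.  -0.  62.   5.] F [-1.  -0.3  1.1] w 24.9 g 32.19205646530099
shift/.25 [-0.001 -0.    -0.004] turn/45 [ 0.    -0.     0.002]
```

>>> play_rows --rows '[[[0,0,0],[0,0,0]],[[0,0,0],[0,0,0]],[[0,0,0],[0,0,0]],[[0,0,0],[0,0,0]],[[0,0,0],[0,0,0]],[[0,0,0],[0,0,0]],[[0,0,-0.05],[0,0,0]],[[0,0,-0.2],[0,0,0]],[[0,0,-0.35],[0,0,0]],[[0,0,-0.5],[0,0,0]],[[0,0,-0.5],[0,0,0]],[[0,0,-0.5],[0,0,0]],[[0,0,-0.5],[0,0,0]]]' --claw 0.3

```text
time: 8.65
tool_pos: [0.5684, 0.3114, 0.2483]
tcp_rot: [1.77, 2.595, 0.002]
wrist_force: [0.3, -0.1, -1.3]
width: 0.646
grip_force: 0.0
```

```bash
python3 go.py 384.7 200.2 100 -9
python3 - <<'E'
from wr import *
I,K,T=shot('w6'); c=np.load('w6.npz')
J=I[100:440,150:490]
cv2.imwrite('pics/w6c.png',cv2.resize(J,None,fx=1.5,fy=1.5)[:,:,::-1])
E
```

```text
t 8.65 p [568.4 311.4 248.3] yawY 21.4 q [27. 12. 94.  0. 74.  5.] F [ 0.3 -0.1 -1.3] w 54.9 g 0.0
shift/.25 [-0.146 -0.847  0.592] turn/45 [ 0.002 -0.001  0.676]
```

View pics/w6c.png

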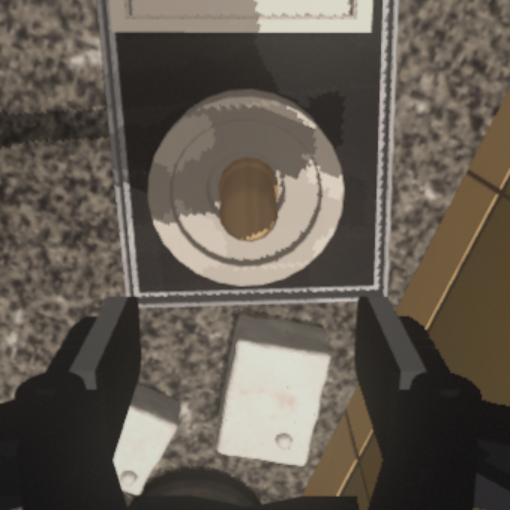

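>>> play_rows --rows '[[[-0.03,-0.15,0],[0,0,0.1]],[[-0.06,-0.3,0],[0,0,0.25]],[[-0.09,-0.45,0],[0,0,0.4]],[[-0.12,-0.65,0.1],[0,0,0.55]],[[-0.146,-0.847,0.25],[0,0,0.676]],[[-0.146,-0.847,0.4],[0,0,0.676]],[[-0.146,-0.847,0.47],[0,0,0.676]],[[-0.146,-0.847,0.47],[0,0,0.676]],[[-0.146,-0.847,0.47],[0,0,0.676]],[[-0.146,-0.847,0.47],[0,0,0.676]],[[-0.146,-0.847,0.47],[0,0,0.676]]]'

```text
time: 9.62
tool_pos: [0.3877, 0.2016, 0.1326]
tcp_rot: [2.388, 2.039, 0.008]
wrist_force: [0.6, 0.3, 0.1]
width: 0.654
grip_force: 0.0
```

```bash
python3 go.py 384.7 200.2 28 -9
python3 - <<'E'
from wr import *
I,K,T=shot('w7')
L=np.array([.3847,.2002])
for ang in (81,):
    a=np.radians(ang);Y=np.array([np.cos(a),np.sin(a)]);X=np.array([Y[1],-Y[0]])
    for w,h,z in((.0105,.027,.052),(.012,.029,.013)):
        P=np.array([[*(L+sx*w*X+sy*h*Y),z] for sx,sy in((1,1),(1,-1),(-1,-1),(-1,1))])
        cv2.polylines(I,[np.round(proj(P,K,T)).astype(int)],True,(0,0,255),1)
cv2.imwrite('pics/w7c.png',cv2.resize(I[100:400,160:480],None,fx=2,fy=2,interpolation=cv2.INTER_NEAREST)[:,:,::-1])
E
```

```text
t 9.62 p [387.7 201.6 132.6] yawY -9.0 q [ 24.  -6. 126.   0.  60.  33.] F [0.6 0.3 0.1] w 55.6 g 0.0
shift/.25 [-0.009 -0.013  0.418] turn/45 [ 0.005 -0.004 -0.   ]
```

View pics/w7c.png

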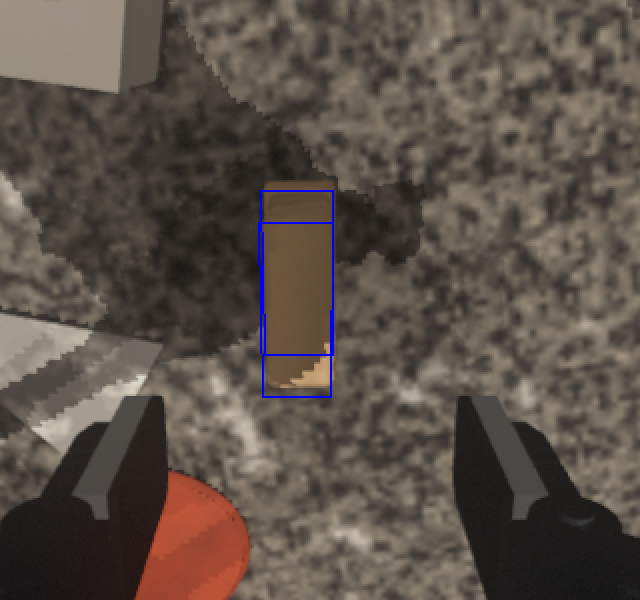

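>>> play_rows --rows '[[[-0.009,-0.013,0.1],[0,0,0]],[[-0.009,-0.013,0.1],[0,0,0]],[[-0.009,-0.013,0.1],[0,0,0]],[[-0.009,-0.013,0.1],[0,0,0]],[[-0.009,-0.013,0.1],[0,0,0]]]'

```text
time: 10.08
tool_pos: [0.3823, 0.1991, 0.1063]
tcp_rot: [2.389, 2.039, 0.004]
wrist_force: [1.2, 0.1, -1.4]
width: 0.649
grip_force: 0.0
```

```bash
python3 go.py 384.7 200.2 28 -9
python3 - <<'E'
from wr import *
I,K,T=shot('w8')
H=cv2.cvtColor(I,cv2.COLOR_RGB2HSV)
m=((H[...,1]>90)&(H[...,0]<25)).astype(np.uint8); m[:,:200]=0; m[:,440:]=0; m[330:]=0
n,l,s,c=cv2.connectedComponentsWithStats(m); i=1+np.argmax(s[1:,4]); print(s[i])
x,y,w,h,_=s[i]
print('bottom edge (top face, z52)',ray([x+w/2,y+h],K,T,.052)*1000,'top edge foot z13',ray([x+w/2,y],K,T,.013)*1000)
Yv=np.array([np.cos(np.radians(81)),np.sin(np.radians(81))]);L=np.array([384.7,200.2]); print('pred',L-27*Yv,L+29*Yv)
E
```

```text
t 10.08 p [382.3 199.1 106.3] yawY -9.0 q [ 24.  -5. 128.   0.  57.  33.] F [ 1.2  0.1 -1.4] w 55.1 g 0.0
shift/.25 [0.006 0.008 0.313] turn/45 [ 0.003 -0.002 -0.   ]
[ 297  191   42  117 4556]
bottom edge (top face, z52) [[381.66165749 176.27807129  52.        ]] top edge foot z13 [[390.83644419 232.55193333  13.        ]]
pred [380.47626944 173.5324148 ] [389.23659949 228.84296188]
```

>>> play_rows --rows '[[[0.012,0.009,0.1],[0,0,0]],[[0.012,0.009,0.2],[0,0,0]],[[0.012,0.009,0.26],[0,0,0]],[[0.012,0.009,0.31],[0,0,0]],[[0.012,0.009,0.31],[0,0,0]],[[0.012,0.009,0.31],[0,0,0]],[[0.012,0.009,0.31],[0,0,0]]]'

```text
time: 10.72
tool_pos: [0.3847, 0.2015, 0.0284]
tcp_rot: [2.389, 2.039, 0.003]
wrist_force: [0.5, 0.3, 0.1]
width: 0.648
grip_force: 0.0
```

>>> play_rows --rows '[[[0,0,0],[0,0,0]],[[0,0,0],[0,0,0]],[[0,0,0],[0,0,0]],[[0,0,0],[0,0,0]],[[0,0,0],[0,0,0]],[[0,0,0],[0,0,0]],[[0,0,0],[0,0,0]],[[0,0,0],[0,0,0]]]' --claw -1 --newtons 30

```text
time: 11.38
tool_pos: [0.3846, 0.2015, 0.0283]
tcp_rot: [2.389, 2.039, 0.003]
wrist_force: [-0.3, -1.2, 5.8]
width: 0.239
grip_force: 30.7
```

```bash
python3 go.py 385 202 28 -9; python3 go.py 525 418.9 265 -68.7
```

```text
t 11.38 p [384.6 201.5  28.3] yawY -9.0 q [ 24.   2. 131.  -0.  47.  33.] F [-0.3 -1.2  5.8] w 20.3 g 30.67898690700531
shift/.25 [0.002 0.001 0.001] turn/45 [ 0.002 -0.001 -0.001]
t 11.38 p [384.6 201.5  28.3] yawY -9.0 q [ 24.   2. 131.  -0.  47.  33.] F [-0.3 -1.2  5.8] w 20.3 g 30.67898690700531
shift/.25 [ 0.948  0.42  -0.945] turn/45 [ 1.000e-03 -2.000e-03  1.326e+00]
```

>>> play_rows --rows '[[[0,0,-0.1],[0,0,0]],[[0,0,-0.25],[0,0,0]],[[0,0,-0.4],[0,0,0.1]],[[0,0,-0.55],[0,0,0.2]],[[0.1,0.05,-0.7],[0,0,0.35]],[[0.2,0.1,-0.85],[0,0,0.5]],[[0.35,0.15,-0.94],[0,0,0.65]],[[0.5,0.22,-0.94],[0,0,0.8]],[[0.65,0.29,-0.94],[0,0,0.9]],[[0.8,0.36,-0.94],[0,0,1]],[[0.9,0.4,-0.94],[0,0,1]],[[0.948,0.42,-0.94],[0,0,1]],[[0.948,0.42,-0.94],[0,0,1]],[[0.948,0.42,-0.94],[0,0,1]]]'

```text
time: 12.55
tool_pos: [0.524, 0.4186, 0.2606]
tcp_rot: [2.986, 0.971, -0.005]
wrist_force: [0.1, -0.0, -2.1]
width: 0.238
grip_force: 29.9
```

```bash
python3 go.py 525 418.9 165 -68.7
```

```text
t 12.55 p [524.  418.6 260.6] yawY -54.0 q [37. 14. 90. -0. 76. 90.] F [ 0.1 -0.  -2.1] w 20.2 g 29.91112321615219
shift/.25 [0.005 0.001 0.382] turn/45 [0.001 0.004 0.327]
```

>>> play_rows --rows '[[[0.005,0.001,0.1],[0,0,0.15]],[[0.005,0.001,0.2],[0,0,0.327]],[[0.005,0.001,0.3],[0,0,0.327]],[[0.005,0.001,0.37],[0,0,0.327]],[[0.005,0.001,0.38],[0,0,0.327]],[[0.005,0.001,0.38],[0,0,0.327]],[[0.005,0.001,0.38],[0,0,0.327]],[[0.005,0.001,0.38],[0,0,0.327]]]'

```text
time: 13.22
tool_pos: [0.5266, 0.4195, 0.1697]
tcp_rot: [-3.086, -0.579, -0.005]
wrist_force: [-0.2, 0.1, -1.7]
width: 0.235
grip_force: 29.9
```

```bash
python3 go.py 525 418.9 165 -68.7
python3 - <<'E'
from wr import *
I,K,T=shot('w9')
from workcell import bot
s=bot.read_state(); A=R.from_rotvec(s['tcp_rot']).as_matrix(); c=s['tool_pos']
L=np.array([.525,.4189]);a=np.radians(21.3);Y=np.array([np.cos(a),np.sin(a)])
def box(L,Y,w,h,z,col):
    X=np.array([Y[1],-Y[0]])
    P=np.array([[*(L+sx*w*X+sy*h*Y),z] for sx,sy in((1,1),(1,-1),(-1,-1),(-1,1))])
    cv2.polylines(I,[np.round(proj(P,K,T)).astype(int)],True,col,1)
S=.0013
for w,h,z in((.043,.057,.118-S),(.036,.049,.118-S),(.016,.033,.110-S)): box(L,Y,w,h,z,(255,0,0))
Yc=A[:2,0]/np.linalg.norm(A[:2,0]); b=c[2]-.0283
for w,h,z in((.012,.029,b),(.0105,.027,b+.052)): box(c[:2],Yc,w,h,z,(0,0,255))
cv2.imwrite('pics/w9c.png',cv2.resize(I[80:440,140:500],None,fx=1.6,fy=1.6,interpolation=cv2.INTER_NEAREST)[:,:,::-1])
E
```

```text
t 13.22 p [526.6 419.5 169.7] yawY -68.8 q [ 36.  17.  96.  -0.  67. 105.] F [-0.2  0.1 -1.7] w 20.0 g 29.86415147781372
shift/.25 [-0.007 -0.     0.019] turn/45 [-0.001 -0.004 -0.001]
```

View pics/w9c.png

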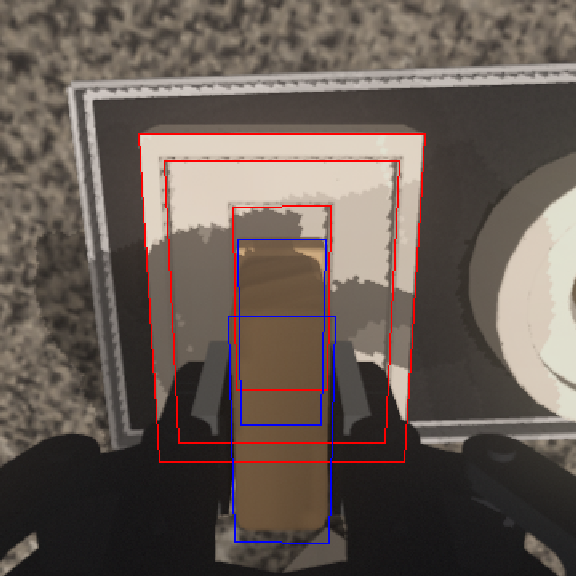

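>>> play_rows --rows '[[[-0.005,0,0.05],[0,0,0]],[[-0.005,0,0.09],[0,0,0]],[[-0.005,0,0.12],[0,0,0]],[[-0.005,0,0.135],[0,0,0]],[[-0.005,0,0.145],[0,0,0]],[[-0.005,0,0.15],[0,0,0]],[[-0.005,0,0.15],[0,0,0]],[[-0.005,0,0.15],[0,0,0]]]'

```text
time: 13.93
tool_pos: [0.5248, 0.4189, 0.13]
tcp_rot: [-3.087, -0.58, -0.001]
wrist_force: [0.5, -0.1, -2.1]
width: 0.24
grip_force: 29.9
```

```bash
python3 go.py 525.3 419 124 -68.7
```

```text
t 13.93 p [524.8 418.9 130. ] yawY -68.7 q [ 36.  19.  98.   0.  63. 105.] F [ 0.5 -0.1 -2.1] w 20.4 g 29.921113550662994
shift/.25 [0.002 0.    0.024] turn/45 [-0.    -0.001 -0.001]
```

>>> play_rows --rows '[[[0,0,0.008],[0,0,0]],[[0,0,0.014],[0,0,0]],[[0,0,0.019],[0,0,0]],[[0,0,0.023],[0,0,0]],[[0,0,0.026],[0,0,0]],[[0,0,0.026],[0,0,0]],[[0,0,0.026],[0,0,0]],[[0,0,0.026],[0,0,0]]]'

```text
time: 14.6
tool_pos: [0.5247, 0.4188, 0.1235]
tcp_rot: [-3.088, -0.58, -0.001]
wrist_force: [-0.8, -0.5, -0.0]
width: 0.24
grip_force: 30.1
```

>>> play_rows --rows '[[[0,0,0],[0,0,0]],[[0,0,0],[0,0,0]],[[0,0,0],[0,0,0]],[[0,0,0],[0,0,0]],[[0,0,0],[0,0,0]],[[0,0,-0.05],[0,0,0]],[[0,0,-0.2],[0,0,0]],[[0,0,-0.35],[0,0,0]],[[0,0,-0.5],[0,0,0]],[[0,0,-0.65],[0,0,0]],[[0,0,-0.65],[0,0,0]],[[0,0,-0.65],[0,0,0]],[[0,0,-0.65],[0,0,0]]]' --claw 0.2

```text
time: 15.68
tool_pos: [0.5246, 0.4187, 0.2867]
tcp_rot: [-3.087, -0.579, -0.002]
wrist_force: [0.7, -0.0, -1.0]
width: 0.598
grip_force: 0.0
```

```bash
python3 go.py 446 -36 200 -30
python3 - <<'E'
from wr import *
I,K,T=shot('w10')
H=cv2.cvtColor(I,cv2.COLOR_RGB2HSV)
# long core by colour: near corner of silhouette vs prediction, seat in pocket -> top z = .098-.0025+.052
m=((H[...,1]>90)&(H[...,0]<25)).astype(np.uint8)
n,l,s,c=cv2.connectedComponentsWithStats(m)
for i in range(1,n):
    if s[i,4]>400: print(s[i],c[i].round())
Y=np.array([np.cos(np.radians(21.3)),np.sin(np.radians(21.3))]);X=np.array([Y[1],-Y[0]]);L=np.array([.525,.419])
print(proj([[*(L+a*.0105*X+b*.027*Y),.1475] for a in(-1,1) for b in (-1,1)],K,T).round(0).tolist())
print(proj([[*(L+a*.012*X+b*.029*Y),.109] for a in(-1,1) for b in (-1,1)],K,T).round(0).tolist())
E
```

```text
t 15.68 p [524.6 418.7 286.7] yawY -68.7 q [ 36.  13.  89.   0.  78. 105.] F [ 0.7 -0.  -1. ] w 50.8 g 0.0
shift/.25 [-0.953  1.581  0.345] turn/45 [ 0.    -0.002 -0.861]
[  363     0   277   123 17124] [547.  41.]
[  69   56   95   70 5090] [114.  92.]
[ 301  178   28   82 2186] [315. 218.]
[   0  321  117  137 7364] [ 36. 377.]
[ 123  436   53   44 1416] [154. 462.]
[459 436  37  31 701] [474. 452.]
[[301.0, 262.0], [300.0, 190.0], [329.0, 262.0], [330.0, 190.0]]
[[301.0, 249.0], [300.0, 180.0], [329.0, 249.0], [330.0, 180.0]]
```

>>> play_rows --rows '[[[-0.1,0.16,0],[0,0,-0.1]],[[-0.19,0.32,0],[0,0,-0.25]],[[-0.29,0.47,0],[0,0,-0.4]],[[-0.38,0.63,0],[0,0,-0.55]],[[-0.48,0.79,0],[0,0,-0.7]],[[-0.48,0.79,0],[0,0,-0.77]],[[-0.48,0.79,0],[0,0,-0.77]],[[-0.48,0.79,0],[0,0,-0.77]]]' --claw 1

```text
time: 16.4
tool_pos: [0.4832, 0.1898, 0.284]
tcp_rot: [-2.777, -1.468, 0.005]
wrist_force: [-1.0, -0.0, -0.5]
width: 0.997
grip_force: 0.0
```

```bash
python3 go.py 446 -36 200 0
```

```text
t 16.4 p [483.2 189.8 284. ] yawY -34.3 q [ 19.  -3. 107.   0.  77.  53.] F [-1.  -0.  -0.5] w 84.8 g 0.0
shift/.25 [-0.829  0.386  0.337] turn/45 [-0.003  0.002 -0.762]
```

>>> play_rows --rows '[[[-0.14,0.06,0],[0,0,-0.12]],[[-0.28,0.13,0],[0,0,-0.27]],[[-0.42,0.19,0.03],[0,0,-0.42]],[[-0.56,0.26,0.08],[0,0,-0.57]],[[-0.7,0.32,0.15],[0,0,-0.7]],[[-0.829,0.386,0.25],[0,0,-0.762]],[[-0.829,0.386,0.34],[0,0,-0.762]],[[-0.829,0.386,0.34],[0,0,-0.762]],[[-0.829,0.386,0.34],[0,0,-0.762]],[[-0.829,0.386,0.34],[0,0,-0.762]]]'

```text
time: 17.23
tool_pos: [0.4488, -0.0335, 0.2011]
tcp_rot: [-2.217, -2.225, -0.001]
wrist_force: [0.3, 0.5, -0.1]
width: 0.995
grip_force: 0.0
```

```bash
python3 - <<'E'
from wr import *
I,K,T=shot('w11')
print('pred',proj([[.446,-.036,.058]],K,T))
H=cv2.cvtColor(I,cv2.COLOR_RGB2HSV)
for th in (140,160,180,200):
    m=((H[...,2]>th)&(H[...,1]<60)).astype(np.uint8); m=cv2.morphologyEx(m,cv2.MORPH_OPEN,np.ones((5,5)))
    cs,_=cv2.findContours(m,cv2.RETR_EXTERNAL,cv2.CHAIN_APPROX_NONE)
    for k in cs:
        if cv2.contourArea(k)<1500: continue
        P=ray(k[:,0],K,T,.058); e=cv2.fitEllipse((P[:,:2]*1000).astype(np.float32)); print(th,np.round(e[0],1),np.round(e[1],1))
E
python3 go.py 446 -36 16 0
```

```text
pred [[309.37752254 228.85815116]]
140 [260.6 -35.9] [ 47.8 153.6]
140 [607.2 -83.8] [138.  167.7]
140 [448.  -39.2] [82.1 85.9]
140 [323.6  29.1] [ 68.6 109.3]
140 [516.1  61.9] [140.8 292. ]
140 [280.3  99.1] [26.5 59.1]
160 [ 644.8 -109. ] [49.9 54.5]
160 [610.2 -83.5] [44.9 52.8]
160 [638.3 -50.8] [44.5 61. ]
160 [245.1 -35.2] [48.8 62.4]
160 [446.6 -41. ] [67.6 77.2]
160 [320.4  36.9] [55.9 87.2]
160 [513.3  67.2] [122.2 264.4]
180 [455.1 -49.9] [29.9 54. ]
180 [489.8  49. ] [25.5 57.1]
180 [449.9  81.1] [34.9 38.1]
180 [558.2  71.5] [64.2 88.8]
200 [455.2 -48.9] [27.4 54.1]
200 [556.8  76.8] [52.8 73.8]
t 17.28 p [449.4 -33.4 202. ] yawY 0.3 q [ -7.  -9. 120.   0.  68.  -8.] F [ 0.7 -1.  -0.2] w 84.6 g 0.0
shift/.25 [-0.011 -0.015  0.744] turn/45 [ 0.002 -0.001  0.006]
```

>>> play_rows --rows '[[[-0.011,-0.015,0.12],[0,0,0]],[[-0.011,-0.015,0.25],[0,0,0]],[[-0.011,-0.015,0.38],[0,0,0]],[[-0.011,-0.015,0.5],[0,0,0]],[[-0.011,-0.015,0.6],[0,0,0]],[[-0.011,-0.015,0.67],[0,0,0]],[[-0.011,-0.015,0.72],[0,0,0]],[[-0.011,-0.015,0.732],[0,0,0]],[[-0.011,-0.015,0.732],[0,0,0]],[[-0.011,-0.015,0.732],[0,0,0]],[[-0.011,-0.015,0.732],[0,0,0]]]'

```text
time: 18.2
tool_pos: [0.4463, -0.0371, 0.0195]
tcp_rot: [2.215, 2.224, 0.003]
wrist_force: [0.8, 0.4, -0.7]
width: 0.995
grip_force: 0.0
```

```bash
python3 go.py 446 -36 18 0
```

```text
t 18.2 p [446.3 -37.1  19.5] yawY 0.2 q [ -8.   5. 130.   0.  46.  -8.] F [ 0.8  0.4 -0.7] w 84.6 g 0.0
shift/.25 [ 0.004 -0.001  0.006] turn/45 [0.004 0.    0.005]
```

>>> play_rows --rows '[[[0.003,0,0],[0,0,0]],[[0.003,0,0],[0,0,0]],[[0.003,0,0],[0,0,0]],[[0.003,0,0],[0,0,0]],[[0.003,0,0],[0,0,0]],[[0.003,0,0],[0,0,0]],[[0.003,0,0],[0,0,0]],[[0.003,0,0],[0,0,0]]]' --claw -1 --newtons 40

```text
time: 18.87
tool_pos: [0.4455, -0.0366, 0.0193]
tcp_rot: [2.217, 2.224, 0.003]
wrist_force: [-1.1, 0.7, 6.6]
width: 0.721
grip_force: 42.7
```

```bash
python3 go.py 569 309.6 265 0
```

```text
t 18.87 p [445.5 -36.6  19.3] yawY 0.2 q [ -8.   4. 130.   0.  46.  -8.] F [-1.1  0.7  6.6] w 61.3 g 42.74752942845225
shift/.25 [ 1.383  0.501 -0.982] turn/45 [ 0.003 -0.     0.004]
```

>>> play_rows --rows '[[[0,0,-0.08],[0,0,0]],[[0,0,-0.2],[0,0,0]],[[0,0,-0.35],[0,0,0]],[[0,0,-0.5],[0,0,0]],[[0.08,0.03,-0.65],[0,0,0]],[[0.18,0.07,-0.8],[0,0,0]],[[0.3,0.11,-0.92],[0,0,0]],[[0.44,0.16,-0.98],[0,0,0]],[[0.58,0.21,-0.98],[0,0,0]],[[0.7,0.25,-0.98],[0,0,0]],[[0.7,0.25,-0.98],[0,0,0]],[[0.7,0.25,-0.98],[0,0,0]]]'

```text
time: 19.87
tool_pos: [0.5058, 0.1399, 0.2622]
tcp_rot: [-2.214, -2.228, 0.002]
wrist_force: [-0.1, 0.1, -2.3]
width: 0.725
grip_force: 45.2
```

```bash
python3 go.py 569 309.6 200 0
```

```text
t 19.87 p [505.8 139.9 262.2] yawY 0.4 q [ 13.  -2. 108.  -0.  75.  12.] F [-0.1  0.1 -2.3] w 61.6 g 45.21187348756939
shift/.25 [0.677 0.258 0.248] turn/45 [-0.002  0.001  0.008]
```

>>> play_rows --rows '[[[0.14,0.05,0],[0,0,0]],[[0.28,0.1,0],[0,0,0]],[[0.42,0.16,0],[0,0,0]],[[0.55,0.21,0],[0,0,0.008]],[[0.64,0.245,0.05],[0,0,0.008]],[[0.677,0.258,0.15],[0,0,0.008]],[[0.677,0.258,0.24],[0,0,0.008]],[[0.677,0.258,0.25],[0,0,0.008]],[[0.677,0.258,0.25],[0,0,0.008]],[[0.677,0.258,0.25],[0,0,0.008]],[[0.677,0.258,0.25],[0,0,0.008]],[[0.677,0.258,0.25],[0,0,0.008]]]'

```text
time: 20.87
tool_pos: [0.5713, 0.3078, 0.2027]
tcp_rot: [2.225, 2.216, 0.005]
wrist_force: [-0.1, 1.0, -2.4]
width: 0.725
grip_force: 45.2
```

```bash
python3 go.py 569 309.4 135 0
python3 - <<'E'
from wr import *
from workcell import cams
I,K,T=shot('w12')
C=np.array([.569,.3096]); t=np.linspace(0,2*np.pi,200)
# measure rim in the top camera (jacket may hide it), plus overlay on wrist view
for r,z in((.047,.1155),(.036,.1155)): cv2.polylines(I,[np.round(proj(np.c_[C[0]+r*np.cos(t),C[1]+r*np.sin(t),z+0*t],K,T)).astype(int)],True,(255,0,0),1)
from workcell import bot
s=bot.read_state(); c=s['tool_pos']; b=c[2]-.0193
for r,z in((.031,b),(.031,b+.058)): cv2.polylines(I,[np.round(proj(np.c_[c[0]+r*np.cos(t),c[1]+r*np.sin(t),z+0*t],K,T)).astype(int)],True,(0,0,255),1)
cv2.imwrite('pics/w12c.png',cv2.resize(I[60:440,130:510],None,fx=1.5,fy=1.5,interpolation=cv2.INTER_NEAREST)[:,:,::-1])
E
```

```text
t 20.87 p [571.3 307.8 202.7] yawY -0.2 q [26. 13. 97. -0. 69. 26.] F [-0.1  1.  -2.4] w 61.6 g 45.230221131350845
shift/.25 [ 0.006 -0.01   0.271] turn/45 [ 0.004 -0.002 -0.005]
```

View pics/w12c.png

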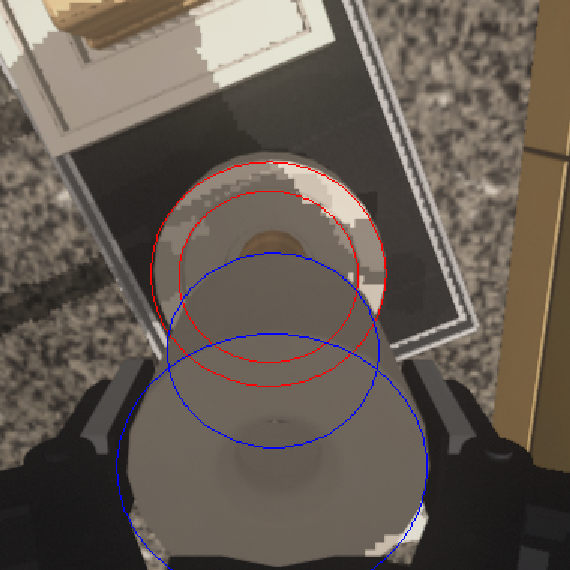

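>>> play_rows --rows '[[[0.006,-0.009,0.06],[0,0,0]],[[0.006,-0.009,0.12],[0,0,0]],[[0.006,-0.009,0.17],[0,0,0]],[[0.006,-0.009,0.21],[0,0,0]],[[0.006,-0.009,0.235],[0,0,0]],[[0.006,-0.009,0.24],[0,0,0]],[[0.006,-0.009,0.24],[0,0,0]],[[0.006,-0.009,0.24],[0,0,0]],[[0.006,-0.009,0.24],[0,0,0]]]'

```text
time: 21.67
tool_pos: [0.5686, 0.31, 0.1413]
tcp_rot: [2.224, 2.218, 0.003]
wrist_force: [0.1, 0.3, -3.1]
width: 0.726
grip_force: 45.2
```

```bash
python3 go.py 569.2 309.5 125 0
```

```text
t 21.67 p [568.6 310.  141.3] yawY -0.2 q [ 26.  16. 101.   0.  63.  27.] F [ 0.1  0.3 -3.1] w 61.7 g 45.215294358786196
shift/.25 [-0.002  0.002  0.065] turn/45 [ 0.002 -0.001 -0.004]
```

>>> play_rows --rows '[[[-0.002,0.002,0.01],[0,0,0]],[[-0.002,0.002,0.02],[0,0,0]],[[-0.002,0.002,0.028],[0,0,0]],[[-0.002,0.002,0.036],[0,0,0]],[[-0.002,0.002,0.044],[0,0,0]],[[-0.002,0.002,0.052],[0,0,0]],[[-0.002,0.002,0.058],[0,0,0]],[[-0.002,0.002,0.064],[0,0,0]],[[-0.002,0.002,0.068],[0,0,0]],[[-0.002,0.002,0.068],[0,0,0]],[[-0.002,0.002,0.068],[0,0,0]],[[-0.002,0.002,0.068],[0,0,0]]]'

```text
time: 22.67
tool_pos: [0.5683, 0.3091, 0.1235]
tcp_rot: [-2.224, -2.218, 0.0]
wrist_force: [-2.3, -0.2, 0.6]
width: 0.725
grip_force: 45.5
```

```bash
python3 go.py 569.2 309.5 125 0
```

```text
t 22.67 p [568.3 309.1 123.5] yawY -0.2 q [ 26.  17. 101.   0.  62.  26.] F [-2.3 -0.2  0.6] w 61.6 g 45.47367074992508
shift/.25 [ 0.002  0.004 -0.006] turn/45 [-0.    -0.    -0.004]
```

>>> play_rows --rows '[[[0,0,0],[0,0,0]],[[0,0,0],[0,0,0]],[[0,0,0],[0,0,0]],[[0,0,0],[0,0,0]],[[0,0,0],[0,0,0]],[[0,0,-0.04],[0,0,0]],[[0,0,-0.12],[0,0,0]],[[0,0,-0.25],[0,0,0]],[[0,0,-0.4],[0,0,0]],[[0,0,-0.5],[0,0,0]],[[0,0,-0.5],[0,0,0]],[[0,0,-0.5],[0,0,0]]]' --claw 1

```text
time: 23.67
tool_pos: [0.57, 0.3099, 0.2523]
tcp_rot: [2.223, 2.217, 0.01]
wrist_force: [-0.9, 0.7, -0.7]
width: 1.0
grip_force: 0.0
```

```bash
python3 go.py 314.7 312.3 200 72.8
python3 - <<'E'
from h import *
from workcell import cams
# scene view check after release comes later; wrist: jacket top via hole/outline
from wr import shot
I,K,T=shot('w13')
print('pred top centre z', [proj([[.569,.3095,z]],K,T).round(1).tolist() for z in (.162,.170)])
H=cv2.cvtColor(I,cv2.COLOR_RGB2HSV); cv2.imwrite('w13g.png',H[...,2])
c=cams.read_camera('scene'); cv2.imwrite('sc1.png',c['image'][:,:,::-1])
K,T=c['K'],c['T']; print('scene pred hole', [proj([[.569,.3095,z]],K,T).round(1).tolist() for z in (.162,.170)])
g=cv2.cvtColor(c['image'],cv2.COLOR_RGB2GRAY); print(g[190:235,237].tolist())
E
```

```text
t 23.67 p [570.  309.9 252.3] yawY -0.2 q [26. 11. 94.  0. 74. 26.] F [-0.9  0.7 -0.7] w 85.0 g 0.0
shift/.25 [ 0.006 -1.022  0.203] turn/45 [ 0.009  0.002 -1.621]
pred top centre z [[[310.3, 248.4]], [[310.3, 252.6]]]
scene pred hole [[[231.8, 216.6]], [[231.1, 212.6]]]
[151, 143, 144, 143, 143, 143, 143, 143, 142, 141, 146, 213, 250, 251, 250, 250, 250, 250, 251, 253, 247, 181, 136, 135, 134, 131, 127, 126, 128, 131, 129, 127, 131, 132, 132, 133, 133, 134, 134, 134, 134, 136, 132, 132, 133]
```

>>> play_rows --rows '[[[0,-0.1,0],[0,0,-0.1]],[[0,-0.2,0],[0,0,-0.25]],[[0,-0.32,0],[0,0,-0.4]],[[0,-0.44,0],[0,0,-0.55]],[[0,-0.56,0],[0,0,-0.7]],[[0,-0.68,0],[0,0,-0.85]],[[0,-0.8,0],[0,0,-1]],[[0,-0.8,0],[0,0,-1]],[[0,-0.8,0],[0,0,-1]]]'

```text
time: 24.52
tool_pos: [0.3664, 0.309, 0.2465]
tcp_rot: [-1.204, -2.9, 0.004]
wrist_force: [-0.1, -0.6, 0.1]
width: 0.999
grip_force: 0.0
```

```bash
python3 go.py 314.7 312.3 120 72.8
```

```text
t 24.52 p [366.4 309.  246.5] yawY 44.9 q [ 37.  -7. 114.  -0.  73.  -8.] F [-0.1 -0.6  0.1] w 84.9 g 0.0
shift/.25 [ 0.155 -0.136  0.506] turn/45 [-0.003 -0.001 -0.62 ]
```

>>> play_rows --rows '[[[0.155,-0.136,0.1],[0,0,-0.15]],[[0.155,-0.136,0.2],[0,0,-0.3]],[[0.155,-0.136,0.3],[0,0,-0.45]],[[0.155,-0.136,0.4],[0,0,-0.62]],[[0.155,-0.136,0.5],[0,0,-0.62]],[[0.155,-0.136,0.5],[0,0,-0.62]],[[0.155,-0.136,0.5],[0,0,-0.62]],[[0.155,-0.136,0.5],[0,0,-0.62]],[[0.155,-0.136,0.5],[0,0,-0.62]],[[0.155,-0.136,0.5],[0,0,-0.62]]]'

```text
time: 25.35
tool_pos: [0.3183, 0.3141, 0.1251]
tcp_rot: [0.472, 3.104, 0.004]
wrist_force: [-0.2, -0.0, -0.4]
width: 0.998
grip_force: 0.0
```

```bash
python3 go.py 314.7 312.3 19 72.8;  python3 - <<'E'
from wr import *
from workcell import cams
I,K,T=shot('w14'); g=cv2.cvtColor(I,cv2.COLOR_RGB2GRAY)
L=np.array([.3147,.3123]);a=np.radians(-17.2);Y=np.array([np.cos(a),np.sin(a)]);X=np.array([Y[1],-Y[0]])
P=proj([[*(L+i*.031*X+j*.044*Y),.058] for i,j in((1,1),(1,-1),(-1,-1),(-1,1))],K,T)
for z in (.058,0):
    cv2.polylines(I,[np.round(proj([[*(L+i*.031*X+j*.044*Y),z] for i,j in((1,1),(1,-1),(-1,-1),(-1,1))],K,T)).astype(int)],True,(255,0,0),1)
cv2.imwrite('pics/w14c.png',I[:,:,::-1]); print(P.round())
E
```

```text
t 25.35 p [318.3 314.1 125.1] yawY 72.7 q [ 41.  -5. 125.  -0.  59. -31.] F [-0.2 -0.  -0.4] w 84.9 g 0.0
shift/.25 [ 0.012 -0.013  0.424] turn/45 [ 0.004  0.002 -0.002]
[[254. 324.]
 [247. 172.]
 [366. 171.]
 [361. 323.]]
```

View pics/w14c.png

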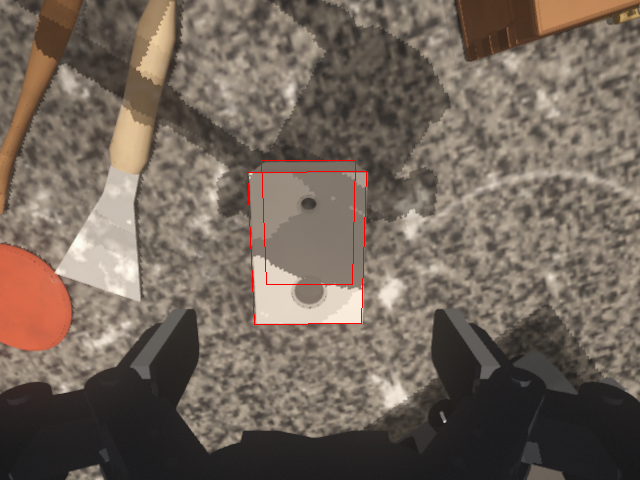

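>>> play_rows --rows '[[[0.01,-0.01,0.1],[0,0,0]],[[0.01,-0.01,0.2],[0,0,0]],[[0.01,-0.01,0.28],[0,0,0]],[[0.01,-0.01,0.35],[0,0,0]],[[0.01,-0.01,0.4],[0,0,0]],[[0.01,-0.01,0.415],[0,0,0]],[[0.01,-0.01,0.415],[0,0,0]],[[0.01,-0.01,0.415],[0,0,0]],[[0.01,-0.01,0.415],[0,0,0]]]'

```text
time: 26.15
tool_pos: [0.3149, 0.3125, 0.0209]
tcp_rot: [0.471, 3.104, 0.003]
wrist_force: [0.5, -0.1, -0.4]
width: 1.002
grip_force: 0.0
```

```bash
python3 go.py 314.7 312.3 19 72.8
```

```text
t 26.15 p [314.9 312.5  20.9] yawY 72.7 q [ 42.   4. 130.  -0.  46. -31.] F [ 0.5 -0.1 -0.4] w 85.1 g 0.0
shift/.25 [ 0.001 -0.001  0.008] turn/45 [ 0.003  0.002 -0.001]
```

>>> play_rows --rows '[[[0,0,0.004],[0,0,0]],[[0,0,0.004],[0,0,0]],[[0,0,0.004],[0,0,0]],[[0,0,0.004],[0,0,0]],[[0,0,0.004],[0,0,0]],[[0,0,0.004],[0,0,0]],[[0,0,0.004],[0,0,0]],[[0,0,0.004],[0,0,0]]]' --claw -1 --newtons 45

```text
time: 26.82
tool_pos: [0.3145, 0.3121, 0.0196]
tcp_rot: [0.471, 3.105, 0.002]
wrist_force: [-0.9, -1.4, 5.8]
width: 0.717
grip_force: 50.9
```

```bash
python3 go.py 525 419 250 111.3
```

```text
t 26.82 p [314.5 312.1  19.6] yawY 72.7 q [ 42.   4. 130.  -0.  46. -31.] F [-0.9 -1.4  5.8] w 60.9 g 50.89458346366882
shift/.25 [-0.678  0.659 -0.92 ] turn/45 [ 0.001  0.002 -0.857]
```

>>> play_rows --rows '[[[0,0,-0.08],[0,0,0]],[[0,0,-0.2],[0,0,0]],[[0,0,-0.34],[0,0,0]],[[0,0,-0.48],[0,0,0]],[[0,0,-0.62],[0,0,-0.1]],[[-0.06,0.06,-0.76],[0,0,-0.2]],[[-0.13,0.13,-0.88],[0,0,-0.32]],[[-0.23,0.22,-0.92],[0,0,-0.44]],[[-0.33,0.32,-0.92],[0,0,-0.56]],[[-0.43,0.42,-0.92],[0,0,-0.68]],[[-0.53,0.52,-0.92],[0,0,-0.8]],[[-0.62,0.6,-0.92],[0,0,-0.857]],[[-0.678,0.659,-0.92],[0,0,-0.857]],[[-0.678,0.659,-0.92],[0,0,-0.857]],[[-0.678,0.659,-0.92],[0,0,-0.857]],[[-0.678,0.659,-0.92],[0,0,-0.857]],[[-0.678,0.659,-0.92],[0,0,-0.857]]]'

```text
time: 28.23
tool_pos: [0.5233, 0.4179, 0.2478]
tcp_rot: [0.581, -3.086, 0.001]
wrist_force: [-0.5, -0.3, -3.2]
width: 0.715
grip_force: 51.4
```

```bash
python3 go.py 525 419 170 111.3
```

```text
t 28.23 p [523.3 417.9 247.8] yawY 111.3 q [ 36.  14.  91.   0.  75. -75.] F [-0.5 -0.3 -3.2] w 60.7 g 51.40985548496246
shift/.25 [-0.009  0.002  0.311] turn/45 [-0.001 -0.003  0.   ]
```

>>> play_rows --rows '[[[-0.006,0.002,0.06],[0,0,0]],[[-0.006,0.002,0.12],[0,0,0]],[[-0.006,0.002,0.18],[0,0,0]],[[-0.006,0.002,0.24],[0,0,0]],[[-0.006,0.002,0.3],[0,0,0]],[[-0.006,0.002,0.35],[0,0,0]],[[-0.006,0.002,0.39],[0,0,0]],[[-0.006,0.002,0.41],[0,0,0]],[[-0.006,0.002,0.41],[0,0,0]],[[-0.006,0.002,0.41],[0,0,0]],[[-0.006,0.002,0.41],[0,0,0]]]'

```text
time: 29.15
tool_pos: [0.5264, 0.4201, 0.1472]
tcp_rot: [-0.58, 3.086, 0.001]
wrist_force: [0.2, -0.4, -3.0]
width: 0.714
grip_force: 51.5
```

```bash
python3 go.py 525 419 120.5 111.3
```

```text
t 29.15 p [526.4 420.1 147.2] yawY 111.3 q [ 36.  18.  97.   0.  65. -75.] F [ 0.2 -0.4 -3. ] w 60.7 g 51.494616866111755
shift/.25 [ 0.007 -0.002  0.107] turn/45 [0.001 0.003 0.   ]
```

>>> play_rows --rows '[[[0.005,-0.001,0.01],[0,0,0]],[[0.005,-0.001,0.022],[0,0,0]],[[0.005,-0.001,0.034],[0,0,0]],[[0.005,-0.001,0.046],[0,0,0]],[[0.005,-0.001,0.056],[0,0,0]],[[0.005,-0.001,0.066],[0,0,0]],[[0.005,-0.001,0.076],[0,0,0]],[[0.005,-0.001,0.084],[0,0,0]],[[0.005,-0.001,0.09],[0,0,0]],[[0.005,-0.001,0.096],[0,0,0]],[[0.005,-0.001,0.1],[0,0,0]],[[0.005,-0.001,0.104],[0,0,0]],[[0.005,-0.001,0.104],[0,0,0]],[[0.005,-0.001,0.104],[0,0,0]]]'

```text
time: 30.32
tool_pos: [0.5247, 0.4189, 0.1204]
tcp_rot: [-0.581, 3.087, 0.0]
wrist_force: [-0.8, -0.9, 0.6]
width: 0.718
grip_force: 51.8
```

```bash
python3 go.py 525 419 120.5 111.3
```

```text
t 30.32 p [524.7 418.9 120.4] yawY 111.3 q [ 36.  20.  98.  -0.  62. -75.] F [-0.8 -0.9  0.6] w 61.0 g 51.83324575424194
shift/.25 [-0.001 -0.    -0.   ] turn/45 [0. 0. 0.]
```

Fully supported, at the height expected for the seat. Release and retreat clear of the cameras' view.

>>> play_rows --rows '[[[0,0,0],[0,0,0]],[[0,0,0],[0,0,0]],[[0,0,0],[0,0,0]],[[0,0,0],[0,0,0]],[[0,0,0],[0,0,0]],[[0,0,-0.04],[0,0,0]],[[0,0,-0.12],[0,0,0]],[[0,0,-0.25],[0,0,0]],[[0,0,-0.4],[0,0,0]],[[0,0,-0.5],[0,0,0]],[[0,0,-0.5],[0,0,0]],[[0,0,-0.5],[0,0,0]]]' --claw 1

```text
time: 31.32
tool_pos: [0.5262, 0.42, 0.2492]
tcp_rot: [-0.58, 3.082, 0.005]
wrist_force: [-1.2, -0.2, -0.1]
width: 1.0
grip_force: 0.0
```

```bash
python3 go.py 400 50 260 72
```

```text
t 31.32 p [526.2 420.  249.2] yawY 111.3 q [ 36.  14.  91.   0.  74. -75.] F [-1.2 -0.2 -0.1] w 85.0 g 0.0
shift/.25 [ 1.008 -1.195 -0.052] turn/45 [0.005 0.007 0.873]
```

>>> play_rows --rows '[[[0.2,-0.2,-0.05],[0,0,0]],[[0.4,-0.4,-0.05],[0,0,0]],[[0.55,-0.6,-0.05],[0,0,0]],[[0.7,-0.8,-0.05],[0,0,0]],[[0.85,-1,-0.05],[0,0,0]],[[0.85,-1,-0.05],[0,0,0]],[[0.85,-1,-0.05],[0,0,0]],[[0.85,-1,-0.05],[0,0,0]],[[0.85,-1,-0.05],[0,0,0]],[[0.85,-1,-0.05],[0,0,0]]]'

```text
time: 32.15
tool_pos: [0.4164, 0.1072, 0.2564]
tcp_rot: [0.574, -3.087, -0.0]
wrist_force: [-0.5, 0.1, 0.4]
width: 1.001
grip_force: 0.0
```

Run:
```python
from h import *
from workcell import cams
for n in('top','scene'):
    c=cams.read_camera(n); I,K,T=c['image'],c['K'],c['T']; cv2.imwrite(f'{n}9.png',I[:,:,::-1])
    g=cv2.cvtColor(I,cv2.COLOR_RGB2GRAY)
    # dark pouring holes: centroid near prediction, seated top z = .084-s+.026+.058
    for nm,C,rad in(('round',(.569,.3095),14),('long',(.525,.419),34)):
        u,v=proj([[*C,.159]],K,T)[0]; x,y=int(u)-rad,int(v)-rad
        m=(g[y:y+2*rad,x:x+2*rad]<150).astype(np.uint8)
        k,l,s,ce=cv2.connectedComponentsWithStats(m)
        for i in range(1,k):
            if s[i,4]>8 and s[i,0]>0 and s[i,1]>0 and s[i,0]+s[i,2]<2*rad and s[i,1]+s[i,3]<2*rad:
                p=ce[i]+[x,y]; print(n,nm,s[i,2:],p.round(1),'world z159:',(ray(p,K,T,.159)*1000).round(1)[0],'z167:',(ray(p,K,T,.167)*1000).round(1)[0])
```

```text
top round [10  8 21] [248.8 166.8] world z159: [572.5 310.7 159. ] z167: [570.5 309.6 167. ]
top long [10  9 63] [169.9 183.3] world z159: [548.9 428.1 159. ] z167: [547.2 425.9 167. ]
top long [ 5  5 14] [181.5 214.5] world z159: [501.8 409.9 159. ] z167: [500.5 407.9 167. ]
scene round [12  7 63] [231.5 219.6] world z159: [567.2 311.8 159. ] z167: [560.4 315.6 167. ]
scene long [13  9 85] [166.7 272.2] world z159: [547.3 429.7 159. ] z167: [540.7 432.  167. ]
scene long [ 7  5 22] [199.  285.9] world z159: [500.7 411.4 159. ] z167: [494.8 413.8 167. ]
```

```bash
python3 -c "
from workcell import bot; print(bot.finish_job())"
```

```text
the job is handed in; nothing more can be done
None
```

I closed both moulds and handed the job in after about 32 s of robot time: the cores went into their pockets first, then the jackets, which the last camera check showed fully down inside their rims, with the table sunk an estimated 9–11 mm, well short of its stop.

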